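# Turn the collared base plate over on the weld jig

### The arm

A 6-joint arm with a two-finger parallel gripper is mounted at the origin on the work surface. World frame = base frame: x ahead of the robot, y to its left, z up, the work surface at z = 0. Lengths are in m, angles in rad, forces in N, time in s.
With the tool pointing down it reaches from about 0.4 to 0.825 m from the base axis. Payload 7 kg.
Tool frame: the origin (TCP) lies at the very end of the fingers, on their centre line; the grasp point (between the pads) lies 19 mm behind it (arm.grasp_offset is the distance from the TCP to the grasp point, in m); z points along the fingers, y is the line along which they close (so a half turn about z gives the same grasp; the last joint's range is limited). The gripper opens to 88 mm and grips with 3 to 60 N. Pads are 19 mm wide; open, the fingers measure 130 mm over their backs; the gripper's body (78 mm by 193 mm) begins 47 mm behind the grasp point.
Start: joints at [-0.889, 0.359, 0.012, 0, -1.224, -0.288], TCP at [0.259, -0.623, 0.227] pointing down, gripper open.
Joint ranges: [-3.07, 3.07], [-1.43, 2.12], [-1.02, 1.25], [-3.03, 1.67], [-3.05, -0], [-3.03, 3.03]. Speed limits (rad/s): [2.39, 2.39, 3.01, 3.14, 3.14, 3.14].

### API

Orientations are given as [roll, pitch, yaw] about the fixed x, y, z axes, in that order (R = Rz(yaw) Ry(pitch) Rx(roll)).
In Python, from station import get_state, cams, arm, nets gives the robot as it stands.
- The arm moves only by the shell command python3 -m creep 'ROWS' [FORCE]. ROWS is a JSON object of lists of equal length, an entry for each row: "translation": the shift along the world's x, y, z in mm, a list of three; "spin": the turn about the world's z in rad; "gripper": the opening, from 0 (shut) to 1 (fully open). In form: {"translation": [[dx, dy, dz], ...], "spin": [spin, ...], "gripper": [gripper, ...]}. A call has 1 to 8 rows; each row shifts and turns the commanded pose from where the row before left it; what a row does not reach is not made up. A row lasts 1/10 s, in which the tool goes at most 50 mm and 8.59 degrees, less where a joint would pass 70% of its speed; a pose out of reach is approached as far as the arm can. A call is refused whole if a number of a shift passes 50 or a number of a turn 0.15, either way. A call with a gripper value outside its range is refused whole. The fingers move at their own pace and stop on an object; FORCE is the grip in N (left out, the last holds). Time passes only in rows, so rows that do not move let the fingers close. It gives the time, the measured TCP pose, the force, the opening and the grip force at its end, in the units of the state.
- get_state(): the state, without advancing time (a new reading comes with each control period).
- cams.grab_frame(name): name is "scene" or "top"; returns a dict with "img" (400x640x3 uint8, red, green, blue), "mtx" (3x3 intrinsics, pixels), "R" (3x3) and "t" (3): a world point X has camera coordinates R X + t. Camera axes: x right, y down, z forward; pixel columns grow to the right and rows downward; lengths in m; the calibration is good to about 2 mm. A picture is of the moment at which its call begins. There is no depth.
- arm.job_done(): hands the job in; it is judged then, once.
Trained networks look in the newest picture that a camera, given by its name, has taken for a name from the list of things; names that differ only in an ending like _2 or _b are one class to them, and where a whole thing is asked for, a point or a joint stands for the part that bears it (a point fixed in the world has none). Each returns a list of dicts, best first, with "confidence" (0 to 1); they miss things now and then, are a little off and sometimes report something else, mostly with a low value. They report only what shows in the picture. A call takes as long as a camera call. They do not tell look-alikes from the thing itself.
- nets.search_frame(camera, label): "centre" ([x, y, z] in m, in world coordinates, good to about 4 mm: the middle of the surface that is visible of it).
- nets.pinpoint(camera, label): "centre" ([x, y, z] in m, in world coordinates, good to about 4 mm: a listed point, or the origin of a listed thing).
The state is a dict: "t": time; "q": joint angles; "qd": joint speeds; "joint_efforts": joint torques, N m; "eef_pos": TCP position; "ee_rot": TCP orientation; "force": force on the tool from outside, world axes, zero at the start; "moment": the same for the moment, N m; "width": finger opening in m; "gripper_force": force on a finger pad.
Only numpy, scipy, OpenCV 4.12 (cv2) and the standard library are available. Lean on these libraries where they do the work, as an engineer would, in place of code of your own. Each camera call takes 0.05 s, during which the arm holds its last target. There are 200 camera calls.

### The job

The steel plate on the weld jig has its collar side welded: turn it over so that the collar hangs down between the two rest bars and the bare face is up, lying flush and square against the jig's end stop, centred side to side on the bars. Set it down rather than letting it drop or topple; the slotted stand can hold it on end while you change your grip. Do not push the brush, hammer or flange out of their places, and leave the plate released and lying still.

Things in the scene. Friction and masses are not known exactly. Their poses are not given: they have to be found in the camera images.
- plate: Steel flat, 130 (x) x 60 (y) x 10 mm (z), about 0.55 kg; origin at the flat's centre. A round collar, 40 mm across and 12 mm high, stands in the middle of its +z face; the -z face is bare. At the start it lies on the jig's rest bars, collar up, x within a few degrees of the jig's x, 10 to 16 mm short of the end stop. Can be gripped across its 60 mm width.
- jig: Fixed weld jig. Origin on the bench; x lengthwise, away from the robot, to the end stop; z up. Base 170 x 50 x 8 mm (x -73 to 97). Two rest bars, 10 mm wide (x), 60 mm long (y), centred at x = -30 and 50 mm, tops at z = 30 mm (plate centre then at z = 35). End stop 70 mm long (y), face at x = 75 mm, top at z = 42 mm. A plate flush against it has its centre at x = 10 mm.
- stop_face (a point): Middle of the end stop's face that looks at the plate, 35 mm above the bench; axes as the jig.
- stand: Fixed stand whose slot can hold the plate upright on its 60 mm end. Origin on the bench under the slot's middle; slot runs along y, x across it, z up. Base 100 x 70 x 10 mm. Slot 14 mm wide between walls 12 mm thick and 50 mm long (y); floor at z = 10 mm, walls straight to 40 mm, flared mouth to 50 mm. A plate standing in it has its centre at z = 75 mm.
- slot_floor (a point): Middle of the slot's floor, 10 mm above the bench; axes as the stand.
- brush: Bystander: brush lying on the bench, 200 mm long, handle towards its -x; origin on its underside.
- hammer: Bystander: hammer lying on the bench, 240 mm long, handle towards its -x; origin on its underside.
- flange: Bystander: round steel pipe flange, 84 mm across and 45 mm high; origin at the centre of its underside.
Mind the look-alikes: they are no part of the job. Leave any blue, green or orange look-alike of the jig alone.

How it is judged:
At the end, for the whole second after the job is handed in: The plate lies still and released on both rest bars of the jig, collar down (flat within about 3.5 degrees), its end within 3 mm of the end stop and square to it within about 3.4 degrees, centred sideways on the jig within 10 mm (angle between plate's own z axis and vertical above 3.08 rad and x of plate in the frame of jig between 0.007 and 0.014 m and y of plate in the frame of jig between -0.01 and 0.01 m and z of plate in the frame of jig between 0.032 and 0.038 m and angle between the x axis of plate and the x axis of jig, either way round below 0.06 rad and linear speed of plate below 0.02 m/s and angular speed of plate below 0.1 rad/s); the robot touches nothing.
It fails at once if the plate is dropped or falls over (moves faster than 0.45 m/s, a fall of about 10 mm, while the fingers do not touch it) (linear speed of plate above 0.45 m/s and contact force between the fingers and plate below 0.1 N).
It fails at once if brush, hammer or flange pushed more than 30 mm from its place (distance of any of brush, hammer, flange from where it was at the start of the episode above 0.03 m).
It also fails if it takes over 72 s, if anything falls off the work surface, if the arm or the gripper's body presses on something with over 40 N, if the wrist force passes 120 N, or if a joint passes its speed limit or range.

## Working session

There is one attempt and no reset: what is moved stays moved. The work goes in short steps, Python scripts to look and compute and a shell command to move; the robot and the scene stay as the last step left them, time stands still between calls to the robot, and variables do not carry over. Pictures are saved under pics/ and viewed, at most 10 in all, crops included, and the job is handed in when it is done.

```bash
mkdir -p pics; cat > h.py <<'E'
import numpy as np, cv2
from station import get_state, cams, arm, nets
def snap(c,f=None):
    d=cams.grab_frame(c)
    if f: cv2.imwrite('pics/'+f,d['img'][:,:,::-1])
    return d
def px(d,X):
    c=d['R']@np.array(X)+d['t']; p=d['mtx']@c; return p[:2]/p[2]
def ray(d,u,v,z):
    r=d['R'].T@np.linalg.solve(d['mtx'],[u,v,1]); o=-d['R'].T@d['t']; return o+r*(z-o[2])/r[2]
E
python3 - <<'E'
from h import *
for c in('top','scene'):
    d=snap(c,c+'0.png'); print(c,-d['R'].T@d['t'])
    for l in('plate','jig','stop_face','stand','slot_floor','flange','brush','hammer'):
        for r in nets.pinpoint(c,l)[:3]: print(l,np.round(r['centre'],3),round(r['confidence'],2),np.round(px(d,r['centre'])))
s=get_state();print(s['t'],s['eef_pos'],s['ee_rot'],s['width'])
E
```

```text
top [ 0.30338858 -0.01109659  1.2291479 ]
plate [0.576 0.184 0.037] 0.75 [239. 202.]
jig [0.44  0.028 0.002] 0.91 [305. 263.]
jig [ 0.669  0.358 -0.003] 0.89 [174. 168.]
jig [0.805 0.192 0.001] 0.8 [244. 117.]
stop_face [0.881 0.194 0.033] 0.92 [243.  84.]
stop_face [0.395 0.24  0.035] 0.77 [211. 279.]
stop_face [0.644 0.19  0.034] 0.75 [239. 175.]
stand [ 0.608 -0.152  0.001] 0.81 [381. 196.]
slot_floor [ 0.612 -0.149  0.009] 0.7 [380. 193.]
flange [ 0.762 -0.027 -0.001] 0.87 [330. 135.]
brush [ 0.405 -0.381  0.   ] 0.88 [479. 281.]
hammer [ 0.439  0.415 -0.003] 0.84 [142. 261.]
scene [1.13057488 0.719149   1.05823695]
plate [0.575 0.184 0.036] 0.97 [362. 234.]
plate [ 0.61  -0.151  0.009] 0.41 [279. 171.]
jig [0.568 0.186 0.002] 0.98 [364. 241.]
jig [0.439 0.024 0.002] 0.96 [361. 182.]
jig [ 0.805  0.193 -0.001] 0.84 [291. 291.]
stop_face [0.744 0.356 0.036] 0.91 [354. 319.]
stop_face [0.396 0.244 0.033] 0.82 [428. 216.]
stop_face [0.647 0.191 0.038] 0.81 [342. 249.]
stand [ 0.612 -0.152 -0.001] 0.87 [278. 173.]
stand [ 0.61  -0.153  0.008] 0.71 [278. 171.]
slot_floor [ 0.612 -0.154  0.012] 0.62 [277. 170.]
flange [ 0.758 -0.032  0.002] 0.96 [257. 222.]
brush [ 0.404 -0.379 -0.003] 0.81 [292. 108.]
hammer [0.43  0.414 0.003] 0.96 [466. 274.]
0.9 [ 0.25897945 -0.62332797  0.22657178] [-3.14157292e+00  8.68805787e-06 -2.74777131e+00] 0.08736346449717634
```

View pics/top0.png

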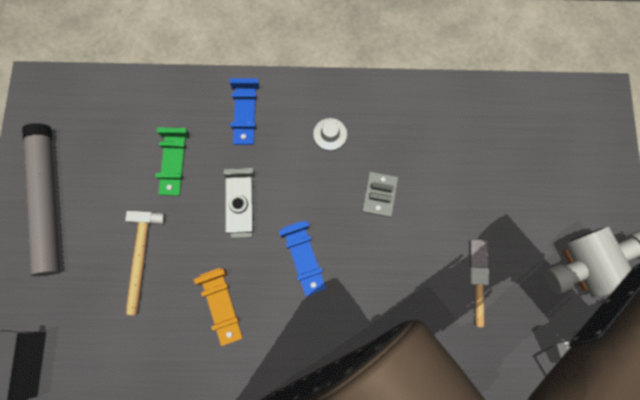

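View pics/scene0.png

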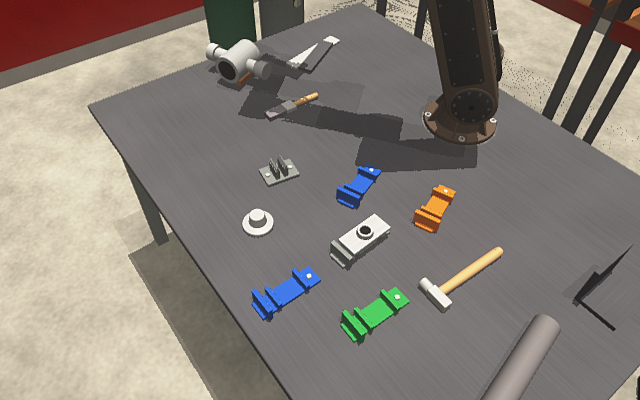

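```bash
python3 - <<'E'
from h import *
d=snap('top'); im=d['img']
c=cv2.resize(im[160:245,205:275],None,fx=7,fy=7,interpolation=cv2.INTER_CUBIC)
cv2.imwrite('pics/c0.png',c[:,:,::-1])
sub=im[182:232,215:262].astype(int)
m=((sub.min(2)>165)).astype(np.uint8)
cs,_=cv2.findContours(m,0,1); k=max(cs,key=cv2.contourArea)
r=cv2.minAreaRect(k); b=cv2.boxPoints(r)+[215,182]; print(r,b)
W=np.array([ray(d,u,v,.04) for u,v in b]); print(W.round(4),W.mean(0))
for i in range(4): e=W[(i+1)%4]-W[i];print(np.linalg.norm(e),np.arctan2(e[1],e[0]))
E
```

```text
((23.5, 24.5), (49.0, 25.0), 90.0) [[226. 182.]
 [251. 182.]
 [251. 231.]
 [226. 231.]]
[[0.624  0.2187 0.04  ]
 [0.6252 0.1594 0.04  ]
 [0.5075 0.1534 0.04  ]
 [0.5064 0.2114 0.04  ]] [0.56579633 0.1857235  0.04      ]
0.0593000571645537 -1.5506416177582554
0.11785704835282047 -3.0905434207774283
0.057981300491672966 1.590747152603201
0.11789334160044161 0.06223325048153608
```

View pics/c0.png

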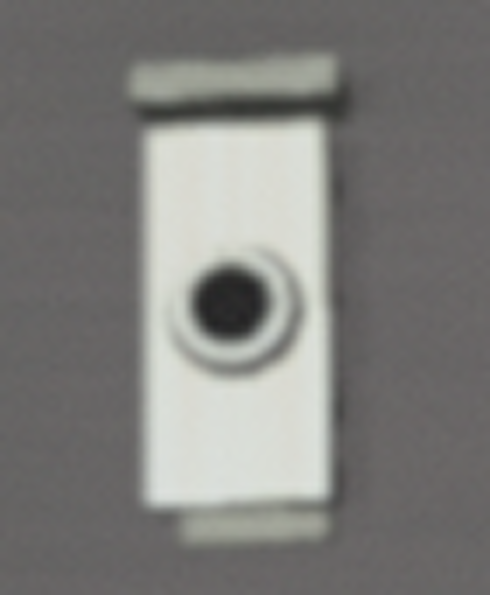

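```bash
python3 - <<'E'
from h import *
d=snap('top')
f=lambda u,v,z: ray(d,(u+.5)/7+205-.5,(v+.5)/7+160-.5,z)
P={'TL':(146,118,.04),'TR':(326,118,.04),'BL':(144,507,.04),'BR':(331,507,.04),'sTL':(129,67,.042),'sTR':(336,56,.042),'sBL':(132,103,.042),'sBR':(338,95,.042),'bL':(182,543,.008),'bR':(328,540,.008)}
W={k:f(*v) for k,v in P.items()}
for k,v in W.items(): print(k,v.round(4))
a=lambda p,q: np.arctan2(*(W[q]-W[p])[1::-1])
print('plate c',np.mean([W[k] for k in('TL','TR','BL','BR')],0),'len',np.linalg.norm(W['TL']-W['BL']),'yaw',a('BL','TL'),a('BR','TR'),a('TR','TL')-np.pi/2)
print('stop len',np.linalg.norm(W['sTL']-W['sTR']),a('sTR','sTL')-np.pi/2,a('sBR','sBL')-np.pi/2)
sm=(W['sTL']+W['sTR']+W['sBL']+W['sBR'])/4; bm=(W['bL']+W['bR'])/2
print('stop mid',sm,'base end',bm,'yaw',np.arctan2(*(sm-bm)[1::-1]),np.linalg.norm((sm-bm)[:2]))
E
```

```text
TL [0.6377 0.2209 0.04  ]
TR [0.639  0.1598 0.04  ]
BL [0.504  0.2132 0.04  ]
BR [0.5052 0.1513 0.04  ]
sTL [0.6551 0.2274 0.042 ]
sTR [0.6604 0.1572 0.042 ]
sBL [0.6424 0.2256 0.042 ]
sBR [0.6466 0.1558 0.042 ]
bL [0.4973 0.2056 0.008 ]
bR [0.4993 0.1561 0.008 ]
plate c [0.57147806 0.18630057 0.04      ] len 0.13396465694031218 yaw 0.05754956199666057 0.06333714005014755 0.02017848022927371
stop len 0.0704361826605589 0.07570266508048529 0.06063751212666291
stop mid [0.65110617 0.19151986 0.042     ] base end [0.49829228 0.18084615 0.008     ] yaw 0.06973455420067921 0.15318620308394082
```

```bash
python3 -m creep '{"translation":[[17,41,0],[17,41,0],[17,41,0],[17,41,0],[17,41,0],[17,41,0],[17,41,0],[17,41,0]],"spin":[-0.02,-0.02,-0.02,-0.02,-0.02,-0.02,-0.02,-0.02],"gripper":[1,1,1,1,1,1,1,1]}' 10
python3 -m creep '{"translation":[[17,41,0],[17,41,0],[17,41,0],[17,41,0],[17,41,0],[17,41,0],[17,41,0],[17,41,0]],"spin":[-0.02,-0.02,-0.02,-0.02,-0.02,-0.02,-0.02,-0.02],"gripper":[1,1,1,1,1,1,1,1]}'
```

```text
t: 1.8
eef_pos: [0.3954, -0.2937, 0.2269]
ee_rot: [-3.141, 0.001, -2.909]
force: [0.8, 0.1, 0.8]
width: 0.088
gripper_force: 0.0
t: 2.6
eef_pos: [0.5314, 0.0346, 0.227]
ee_rot: [3.141, 0.001, -3.068]
force: [0.4, -0.5, 0.9]
width: 0.0878
gripper_force: 0.0
```

```bash
python3 -m creep '{"translation":[[16,38,0],[16,38,0],[16,38,-20],[17,39,-20],[0,0,-40],[0,0,-40],[0,0,-30],[0,0,0]],"spin":[-0.009,0,0,0,0,0,0,0],"gripper":[1,1,1,1,1,1,1,1]}'
python3 -m creep '{"translation":[[0,0,-15],[0,0,-15],[0,0,-15],[0,0,-10],[0,0,-6],[0,0,0]],"spin":[0,0,0,0,0,0],"gripper":[1,1,1,1,1,1]}'
```

```text
t: 3.4
eef_pos: [0.5932, 0.1843, 0.0721]
ee_rot: [-3.138, -0.007, -3.077]
force: [-0.9, -0.7, -0.1]
width: 0.0877
gripper_force: 0.0
t: 4.0
eef_pos: [0.5961, 0.1857, 0.0157]
ee_rot: [-3.141, -0.0, -3.077]
force: [0.2, 1.6, 0.0]
width: 0.0876
gripper_force: 0.0
```

```bash
python3 - <<'E'
from h import *
d=snap('scene');a=d['img'][170:290,290:440];b=snap('top')['img'][120:250,180:310]
a=cv2.resize(a,(480,384),interpolation=2);b=cv2.resize(b,(300,300),interpolation=2)
o=np.zeros((384,780,3),np.uint8);o[:,:480]=a;o[:300,480:]=b
cv2.imwrite('pics/g1.png',o[:,:,::-1])
E
```

```text
(no output)
```

View pics/g1.png

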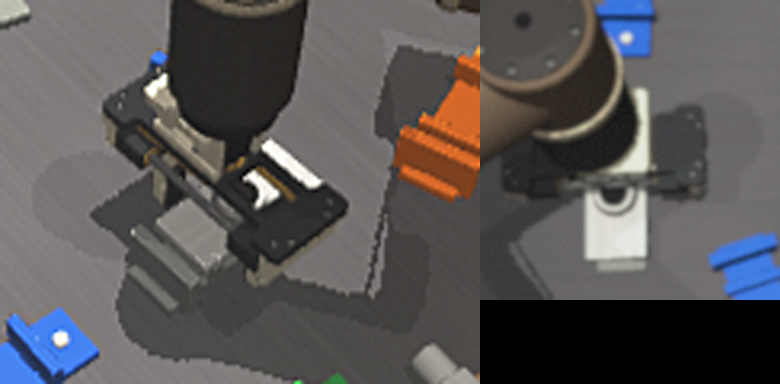

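The picture shows the fingers straddling the plate, just on the stop side of the collar (scene crop around 215,210), with nothing else touched. I'll close with a light grip.

```bash
python3 -m creep '{"translation":[[0,0,0],[0,0,0],[0,0,0],[0,0,0],[0,0,0],[0,0,0],[0,0,0],[0,0,0]],"spin":[0,0,0,0,0,0,0,0],"gripper":[0,0,0,0,0,0,0,0]}' 10
```

```text
t: 4.9
eef_pos: [0.5961, 0.1859, 0.0158]
ee_rot: [3.141, 0.0, -3.077]
force: [0.0, 0.8, 3.3]
width: 0.0598
gripper_force: 10.0
```

Gripped at 59.8 mm, as it should be. Lift gently.

```bash
python3 -m creep '{"translation":[[0,0,5],[0,0,5],[0,0,5],[0,0,10],[0,0,10],[0,0,10],[0,0,10],[0,0,10]],"spin":[0,0,0,0,0,0,0,0],"gripper":[0,0,0,0,0,0,0,0]}' 10
python3 -m creep '{"translation":[[0,0,10],[0,0,10],[0,0,10],[0,0,10],[0,0,10],[0,0,10],[0,0,0],[0,0,0]],"spin":[0,0,0,0,0,0,0,0],"gripper":[0,0,0,0,0,0,0,0]}' 10
python3 - <<'E'
from h import *
d=snap('scene');print(get_state()['moment'])
cv2.imwrite('pics/l1.png',cv2.resize(d['img'][130:290,270:440],None,fx=3.5,fy=3.5,interpolation=2)[:,:,::-1])
E
```

```text
t: 5.7
eef_pos: [0.5961, 0.1857, 0.0817]
ee_rot: [3.141, 0.0, -3.077]
force: [0.4, 0.5, -4.0]
width: 0.0599
gripper_force: 10.0
t: 6.5
eef_pos: [0.5959, 0.1857, 0.1406]
ee_rot: [3.141, 0.0, -3.077]
force: [-1.1, 0.0, -4.5]
width: 0.0601
gripper_force: 10.0
[ 0.007372   -0.04348396  0.01669159]
```

View pics/l1.png

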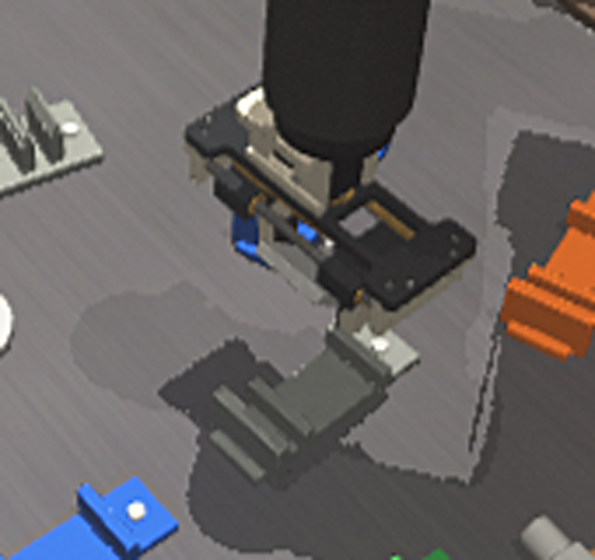

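```bash
python3 - <<'E'
from h import *
d=snap('scene')
for f in(nets.pinpoint,nets.search_frame):
    for c in('scene','top'):
        if c=='top': snap('top')
        print(c,[(np.round(r['centre'],4),round(r['confidence'],2)) for r in f(c,'plate')[:3]])
a=np.array(.068)
# overlay predicted plate outlines for tilt angles
g=np.array([.596,.1857,.1596]);x=np.array([np.cos(.065),np.sin(.065),0]);y=np.array([-x[1],x[0],0]);z=np.array([0,0,1.])
im=cv2.resize(d['img'][130:290,270:440],None,fx=3.5,fy=3.5,interpolation=2)[:,:,::-1].copy()
for th,col in((90,(0,255,0)),(70,(0,0,255)),(50,(0,255,255))):
    t=np.radians(th); px_=np.cos(t)*x+np.sin(t)*z; pz=-np.sin(t)*x+np.cos(t)*z
    o=g-.025*px_
    q=[(px(d,o+sx*.065*px_+sy*.03*y-.005*pz)-[270,130])*3.5 for sx,sy in((-1,-1),(1,-1),(1,1),(-1,1))]
    cv2.polylines(im,[np.int32(q)],True,col,1)
cv2.imwrite('pics/l2.png',im)
E
```

```text
scene [(array([0.5788, 0.1869, 0.1409]), 0.65), (array([0.648 , 0.1904, 0.0353]), 0.42)]
top [(array([0.5795, 0.1825, 0.1401]), 0.77)]
scene [(array([0.6182, 0.1791, 0.1835]), 0.72)]
top [(array([0.5562, 0.1799, 0.1292]), 0.87)]
```

View pics/l2.png

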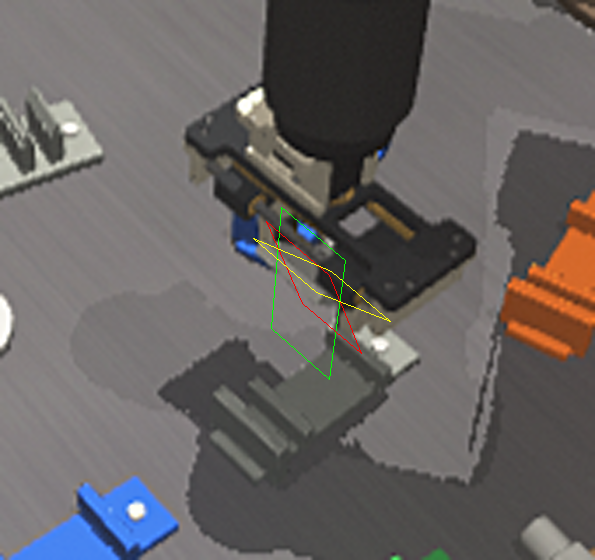

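The overlay and networks agree. The plate's centre is 17 mm behind and 20 mm below the grasp point, so it hangs about 49° off its start. I'll swing it on past vertical by pressing its lower tip against the back of the end stop.

```bash
python3 -m creep '{"translation":[[20,2,0],[20,2,0],[20,2,0],[20,1,0],[20,1,0],[20,1,0],[20,1,0],[0,0,0]],"spin":[0,0,0,0,0,0,0,0],"gripper":[0,0,0,0,0,0,0,0]}' 10
python3 -m creep '{"translation":[[0,0,-15],[0,0,-15],[0,0,-15],[0,0,-15],[0,0,-8],[0,0,0]],"spin":[0,0,0,0,0,0],"gripper":[0,0,0,0,0,0]}' 10
python3 - <<'E'
from h import *
for c in('scene','top'):
    snap(c); print([(np.round(r['centre'],4),round(r['confidence'],2)) for r in nets.pinpoint(c,'plate')[:2]],[(np.round(r['centre'],4),round(r['confidence'],2)) for r in nets.pinpoint(c,'stop_face')[:4]])
E
```

```text
t: 7.7
eef_pos: [0.7378, 0.1954, 0.1392]
ee_rot: [-3.141, -0.0, -3.078]
force: [-0.3, 0.2, -5.5]
width: 0.06
gripper_force: 10.0
t: 8.3
eef_pos: [0.7349, 0.1953, 0.0703]
ee_rot: [-3.14, -0.003, -3.077]
force: [-0.5, 0.8, -4.7]
width: 0.06
gripper_force: 10.0
[(array([0.7195, 0.1936, 0.068 ]), 0.68)] [(array([0.7447, 0.3548, 0.0356]), 0.8), (array([0.5101, 0.0534, 0.036 ]), 0.79), (array([0.4009, 0.2407, 0.0337]), 0.76), (array([ 0.4031, -0.3819, -0.0031]), 0.69)]
[(array([0.7235, 0.1926, 0.0718]), 0.67)] [(array([0.3912, 0.2428, 0.0356]), 0.87), (array([0.744 , 0.3589, 0.0326]), 0.86), (array([0.8787, 0.1929, 0.031 ]), 0.83), (array([0.6437, 0.1895, 0.035 ]), 0.66)]
```

```bash
python3 -m creep '{"translation":[[-10,-1,8],[-10,-1,4],[-10,-1,4],[-10,0,4],[-10,-1,3],[-10,-1,2],[-10,-1,1],[0,0,0]],"spin":[0,0,0,0,0,0,0,0],"gripper":[0,0,0,0,0,0,0,0]}' 10
python3 -m creep '{"translation":[[-7,0,0],[-7,-1,-1],[-7,0,-1],[-7,-1,-2],[-7,0,-2],[-7,-1,-3],[-6,0,-4],[0,0,0]],"spin":[0,0,0,0,0,0,0,0],"gripper":[0,0,0,0,0,0,0,0]}' 10
python3 - <<'E'
from h import *
for c in('scene','top'):
    d=snap(c); print([(np.round(r['centre'],4),round(r['confidence'],2)) for r in nets.pinpoint(c,'plate')[:2]])
    if c=='scene': cv2.imwrite('pics/p1.png',cv2.resize(d['img'][150:290,270:440],None,fx=3.5,fy=3.5,interpolation=2)[:,:,::-1])
E
```

```text
t: 9.4
eef_pos: [0.6644, 0.1896, 0.0989]
ee_rot: [3.141, -0.001, -3.077]
force: [-0.4, 0.2, -4.3]
width: 0.0602
gripper_force: 10.0
t: 10.2
eef_pos: [0.6167, 0.1865, 0.0849]
ee_rot: [-3.141, -0.001, -3.077]
force: [1.3, 0.5, -3.4]
width: 0.0598
gripper_force: 10.0
[(array([0.6496, 0.1871, 0.0767]), 0.9)]
[]
```

View pics/p1.png

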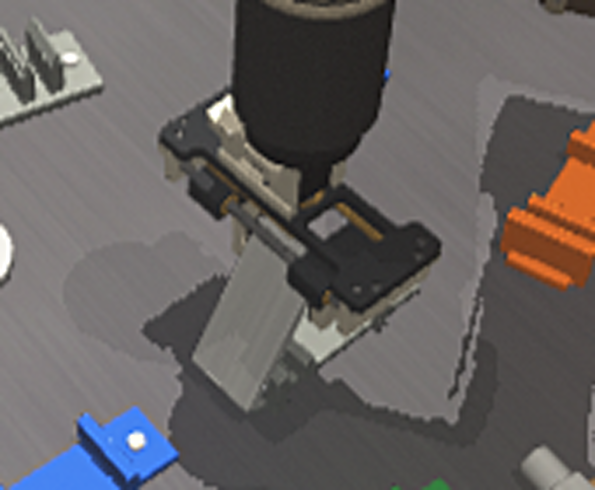

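```bash
cat >> h.py <<'E'
ex=np.array([np.cos(.065),np.sin(.065),0]);ey=np.array([-ex[1],ex[0],0])
def onside(d,u,v,g,s):  # point on ray in plane lateral = g+s*ey ; returns (along ex, z) rel to grip g
    r=d['R'].T@np.linalg.solve(d['mtx'],[u,v,1]); o=-d['R'].T@d['t']
    X=o+r*((s-(o-g)@ey)/(r@ey)); return (X-g)@ex*1e3,(X-g)[2]*1e3
E
python3 - <<'E'
from h import *
d=snap('scene'); g=np.array(get_state()['eef_pos'])+[0,0,.019]
for u,v,s in((193,357,-.03),(248,410,.03),(303,312,.03),(240,250,-.03)): print(onside(d,u/3.5+270-.3,v/3.5+150-.3,g,s))
E
```

```text
(np.float64(57.26187676975564), np.float64(-89.11670922347213))
(np.float64(58.08890060778638), np.float64(-87.48136793738402))
(np.float64(11.440250564941213), np.float64(-11.713756880701073))
(np.float64(16.195151556006078), np.float64(2.6080335689702276))
```

The picture shows the plate past vertical, bare face out, leaning over the back of the stop. The tip corners are at crop (193,357) and (248,410), so the plate is at about 120° and has slid about 15 mm in the grip. I'll grip harder, lift it over and re-measure.

```bash
python3 -m creep '{"translation":[[0,0,0],[0,0,0],[0,0,10],[0,0,15],[0,0,20],[0,0,15],[0,0,0],[0,0,0]],"spin":[0,0,0,0,0,0,0,0],"gripper":[0,0,0,0,0,0,0,0]}' 25
python3 - <<'E'
from h import *
d=snap('scene'); s=get_state(); g=np.array(s['eef_pos'])+[0,0,.019]
r=nets.pinpoint('scene','plate');print([(np.round(q['centre']-g,4),round(q['confidence'],2)) for q in r[:2]])
x0,y0,f=280,150,5
im=cv2.resize(d['img'][y0:y0+115,x0:x0+150],None,fx=f,fy=f,interpolation=2)[:,:,::-1].copy()
P=lambda X:tuple(int(v) for v in ((px(d,X)-[x0,y0]+.5)*f))
O=np.array([.570,.1857,0]);jx=np.array([np.cos(.068),np.sin(.068),0]);jy=np.array([-jx[1],jx[0],0])
J=lambda x,y,z:P(O+x*jx/1e3+y*jy/1e3+[0,0,z/1e3])
for a,b in(((75,-35,42),(75,35,42)),((75,35,42),(88,35,42)),((88,35,42),(88,-35,42)),((97,-25,8),(97,25,8)),((-73,-25,8),(-73,25,8)),((-35,-30,30),(-35,30,30))): cv2.line(im,J(*a),J(*b),(0,0,255),1)
u=np.cos(np.radians(59))*ex-[0,0,np.sin(np.radians(59))];n=np.sin(np.radians(59))*ex+[0,0,np.cos(np.radians(59))]
q=[P(g+a*u+.005*n+b*ey) for a,b in((-.025,-.03),(.105,-.03),(.105,.03),(-.025,.03))]
cv2.polylines(im,[np.int32(q)],True,(0,255,0),1)
cv2.imwrite('pics/p2.png',im);print(g)
E
```

```text
t: 11.25
eef_pos: [0.6179, 0.1867, 0.1458]
ee_rot: [3.141, 0.0, -3.077]
force: [0.6, -0.3, -4.7]
width: 0.0597
gripper_force: 25.0
[(array([ 0.031 ,  0.0029, -0.0253]), 0.77)]
[0.61745065 0.18651305 0.16401914]
```

View pics/p2.png

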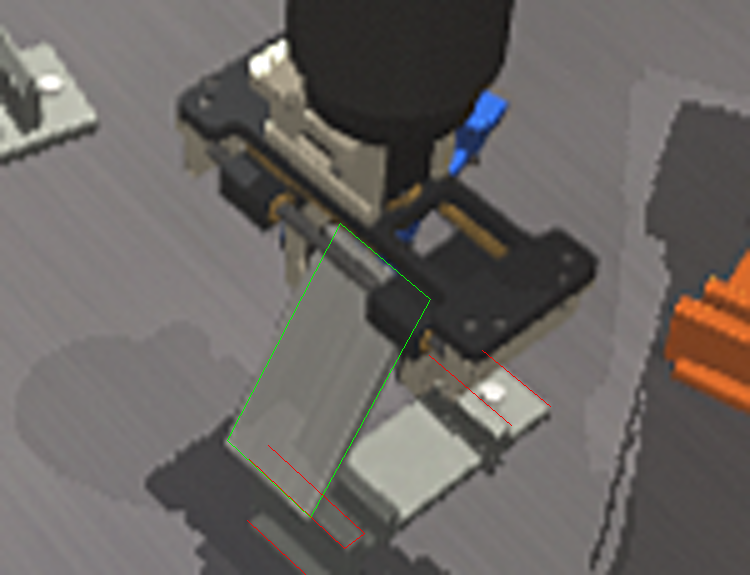

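```bash
python3 -m creep '{"translation":[[-11,0,0],[-11,0,0],[-11,0,0],[0,0,-14],[0,0,-14],[0,0,-14],[0,0,-13],[0,0,0]],"spin":[0,0,0,0,0,0,0,0],"gripper":[0,0,0,0,0,0,0,0]}' 20
python3 -m creep '{"translation":[[8,0,4],[8,1,3],[8,0,3],[8,1,2],[8,0,1],[8,1,1],[6,0,0],[0,0,0]],"spin":[0,0,0,0,0,0,0,0],"gripper":[0,0,0,0,0,0,0,0]}' 20
python3 - <<'E'
from h import *
for c in('scene','top'):
    snap(c); g=np.array(get_state()['eef_pos'])+[0,0,.019]
    print([(np.round(q['centre']-g,4),round(q['confidence'],2)) for q in nets.pinpoint(c,'plate')[:2]],g)
E
```

```text
t: 12.15
eef_pos: [0.5832, 0.1862, 0.0892]
ee_rot: [-3.14, -0.003, -3.077]
force: [-7.0, 0.4, 5.5]
width: 0.06
gripper_force: 20.0
t: 12.95
eef_pos: [0.6404, 0.1904, 0.1049]
ee_rot: [3.141, 0.002, -3.076]
force: [-2.2, 1.8, 6.7]
width: 0.0598
gripper_force: 20.0
[(array([ 0.0035,  0.0011, -0.0126]), 0.92)] [0.64040834 0.19032127 0.12394534]
[(array([ 0.004 , -0.0009, -0.0139]), 0.6)] [0.64035741 0.19029934 0.12394376]
```

```bash
python3 - <<'E'
from h import *
d=snap('scene'); e=snap('top')
a=cv2.resize(d['img'][185:285,305:405],None,fx=5.5,fy=5.5,interpolation=2)
b=cv2.resize(e['img'][140:240,210:255],None,fx=5.5,fy=5.5,interpolation=2)
cv2.imwrite('pics/p3.png',np.hstack([a,b])[:,:,::-1])
E
```

```text
(no output)
```

View pics/p3.png

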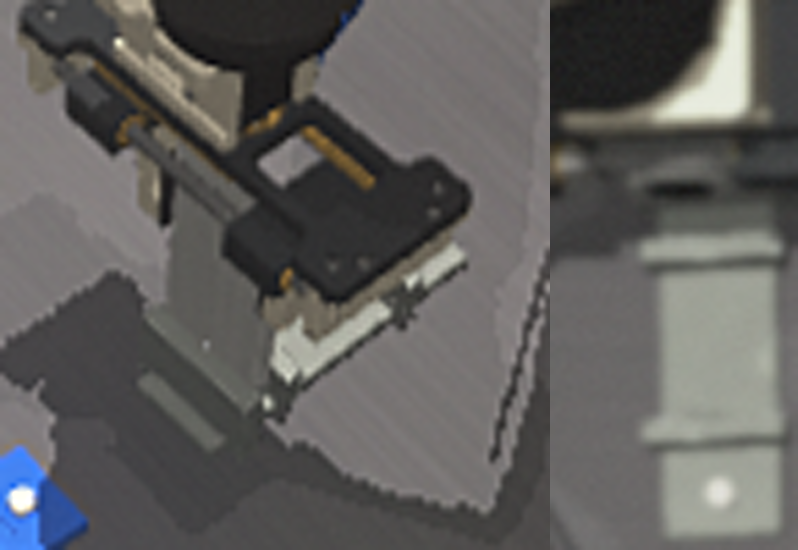

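```bash
python3 - <<'E'
from h import *
e=snap('top');d=snap('scene');k=5.5
T=lambda u,v,z: ray(e,(u-550+.5)/k+210-.5,(v+.5)/k+140-.5,z).round(4)
S=lambda u,v,z: ray(d,(u+.5)/k+305-.5,(v+.5)/k+185-.5,z).round(4)
print('bar far: top edge/bottom edge',T(710,238,.03),T(710,262,.03),'near',T(710,423,.03),T(710,445,.03),'base',T(662,535,.008),T(780,535,.008))
print('near bar ends',T(643,435,.03),T(782,430,.03),'far bar ends',T(641,252,.03),T(783,248,.03))
print('stop outer',S(147,310,.042),S(250,408,.042),'strip far end',S(140,380,.008),S(215,447,.008))
g=np.array(get_state()['eef_pos'])+[0,0,.019]
f=lambda u,v,s:np.round(onside(d,(u+.5)/k+305-.5,(v+.5)/k+185-.5,g,s),1)
print(f(262,345,.03),f(262,398,.03),f(165,300,-.03))
E
```

```text
bar far: top edge/bottom edge [0.6252 0.1902 0.03  ] [0.6144 0.1896 0.03  ] near [0.5432 0.1855 0.03  ] [0.5337 0.185  0.03  ] base [0.4979 0.2071 0.008 ] [0.4989 0.1561 0.008 ]
near bar ends [0.5374 0.2139 0.03  ] [0.5408 0.1546 0.03  ] far bar ends [0.6183 0.2198 0.03  ] [0.6214 0.1582 0.03  ]
stop outer [0.6556 0.1585 0.042 ] [0.6516 0.228  0.042 ] strip far end [0.6667 0.1692 0.008 ] [0.6618 0.2184 0.008 ]
[  2.6 -51.4] [ -1.2 -96.3] [  4.7 -78.9]
```

The picture shows the plate standing upright, its lower edge at about crop (165,300), level with the top of the stop. It caught the stop's top edge and slid up in the grip, so the tip is about 83 mm below the grasp. That suits the lay-down. I'll lift slightly, back off and lower into the gap between bar and stop.

```bash
python3 -m creep '{"translation":[[0,0,4],[0,0,4],[-3,0,0],[-2,0,0],[0,0,0]],"spin":[0,0,0,0,0],"gripper":[0,0,0,0,0]}' 20
python3 -m creep '{"translation":[[0,0,-5],[0,0,-5],[0,0,-5],[0,0,0]],"spin":[0,0,0,0],"gripper":[0,0,0,0]}' 20
python3 - <<'E'
from h import *
for c in('scene','top'):
    snap(c); g=np.array(get_state()['eef_pos'])+[0,0,.019]
    for f in(nets.pinpoint,nets.search_frame):print([(np.round(q['centre']-g,4),round(q['confidence'],2)) for q in f(c,'plate')[:2]])
print(g,get_state()['force'])
E
```

```text
t: 13.85
eef_pos: [0.6332, 0.1894, 0.1121]
ee_rot: [-3.141, -0.001, -3.077]
force: [0.2, 0.5, -4.7]
width: 0.0599
gripper_force: 20.0
t: 14.25
eef_pos: [0.6333, 0.1894, 0.0962]
ee_rot: [-3.141, -0.002, -3.077]
force: [0.0, 0.3, -4.5]
width: 0.06
gripper_force: 20.0
[(array([ 0.0012,  0.0021, -0.0162]), 0.94)]
[(array([ 0.0097, -0.0024, -0.0353]), 0.88)]
[(array([-0.0009,  0.0013, -0.0155]), 0.55)]
[(array([-0.007 , -0.0042, -0.0107]), 0.52)]
[0.63415107 0.18972841 0.11670341] [-0.14113304  0.29347273 -4.35857876]
```

```bash
python3 -m creep '{"translation":[[0,0,-5],[0,0,-5],[0,0,-5],[-11,0,-1],[-11,-1,-1],[-9,-1,-3],[-9,0,-3],[0,0,0]],"spin":[0,0,0,0,0,0,0,0],"gripper":[0,0,0,0,0,0,0,0]}' 20
python3 -m creep '{"translation":[[-8,-1,-5],[-8,0,-6],[-6,-1,-7],[-6,0,-7],[0,0,0]],"spin":[0,0,0,0,0],"gripper":[0,0,0,0,0]}' 20
python3 - <<'E'
from h import *
for c in('scene','top'):
    snap(c); g=np.array(get_state()['eef_pos'])+[0,0,.019]
    for f in(nets.pinpoint,nets.search_frame):print([(np.round(q['centre']-g,4),round(q['confidence'],2)) for q in f(c,'plate')[:2]])
print(g,get_state()['force'])
E
```

```text
t: 15.35
eef_pos: [0.5924, 0.1877, 0.0747]
ee_rot: [3.141, -0.001, -3.076]
force: [1.4, 0.7, -2.8]
width: 0.0597
gripper_force: 20.0
t: 15.85
eef_pos: [0.5638, 0.1851, 0.0484]
ee_rot: [-3.141, -0.003, -3.077]
force: [-4.1, 0.5, 3.3]
width: 0.0598
gripper_force: 20.0
[(array([ 0.0272,  0.0034, -0.0035]), 0.73)]
[(array([ 0.0415,  0.0023, -0.0083]), 0.63), (array([ 0.0925,  0.0144, -0.0537]), 0.23)]
[(array([ 0.0298,  0.0025, -0.0059]), 0.43)]
[(array([-0.035 , -0.0059, -0.0567]), 0.68), (array([-0.0155,  0.0034,  0.0346]), 0.4)]
[0.56411535 0.18513524 0.06784592] [-7.12559358  1.81463199  2.87523658]
```

```bash
python3 -m creep '{"translation":[[-4,0,-5],[-3,-1,-6],[-3,0,-6],[-2,0,-6],[0,0,0]],"spin":[0,0,0,0,0],"gripper":[0,0,0,0,0]}' 20
python3 -m creep '{"translation":[[0,0,-3],[0,0,-3],[0,0,-2],[0,0,0]],"spin":[0,0,0,0],"gripper":[0,0,0,0]}' 20
python3 - <<'E'
from h import *
for c in('scene','top'):
    snap(c); g=np.array(get_state()['eef_pos'])+[0,0,.019]
    for f in(nets.pinpoint,nets.search_frame):print([(np.round(q['centre']-g,4),round(q['confidence'],2)) for q in f(c,'plate')[:2]])
print(g,get_state()['force'])
E
```

```text
t: 16.65
eef_pos: [0.552, 0.1837, 0.0257]
ee_rot: [-3.14, -0.004, -3.077]
force: [-7.1, 0.4, 1.3]
width: 0.0593
gripper_force: 20.1
t: 17.05
eef_pos: [0.5504, 0.1832, 0.0174]
ee_rot: [-3.139, -0.007, -3.078]
force: [-12.1, 1.3, 4.2]
width: 0.0601
gripper_force: 20.0
[(array([0.0308, 0.0036, 0.0091]), 0.74)]
[]
[(array([0.0952, 0.0061, 0.0017]), 0.45)]
[(array([-0.0234, -0.0089,  0.028 ]), 0.59)]
[0.55042064 0.18317862 0.03639265] [-12.23308712   1.62501285   4.50340659]
```

```bash
python3 -m creep '{"translation":[[-1,0,0],[-1,0,0],[0,0,-1],[0,0,-1],[0,0,0]],"spin":[0,0,0,0,0],"gripper":[0,0,0,0,0]}' 20
python3 - <<'E'
from h import *
for i in range(2):
  for c in('scene','top'):
    e=snap(c); g=np.array(get_state()['eef_pos'])+[0,0,.019]
    print([(np.round(q['centre']-g,4),round(q['confidence'],2)) for q in nets.pinpoint(c,'plate')[:2]])
    if c=='scene': d=e
print(g,get_state()['force'])
a=cv2.resize(d['img'][185:275,300:400],(600,540),interpolation=2)
b=cv2.resize(e['img'][140:240,220:255],(189,540),interpolation=2)
cv2.imwrite('pics/p4.png',np.hstack([a,b])[:,:,::-1])
E
```

```text
t: 17.85
eef_pos: [0.5502, 0.1833, 0.0163]
ee_rot: [-3.14, -0.004, -3.077]
force: [-8.0, -3.5, 4.7]
width: 0.0595
gripper_force: 20.0
[(array([0.0336, 0.004 , 0.0098]), 0.75)]
[]
[(array([0.0322, 0.0034, 0.0072]), 0.66)]
[(array([0.099 , 0.0089, 0.0038]), 0.69)]
[0.55026227 0.18328823 0.03527537] [-7.5066989  -3.50181918  6.05953137]
```

View pics/p4.png

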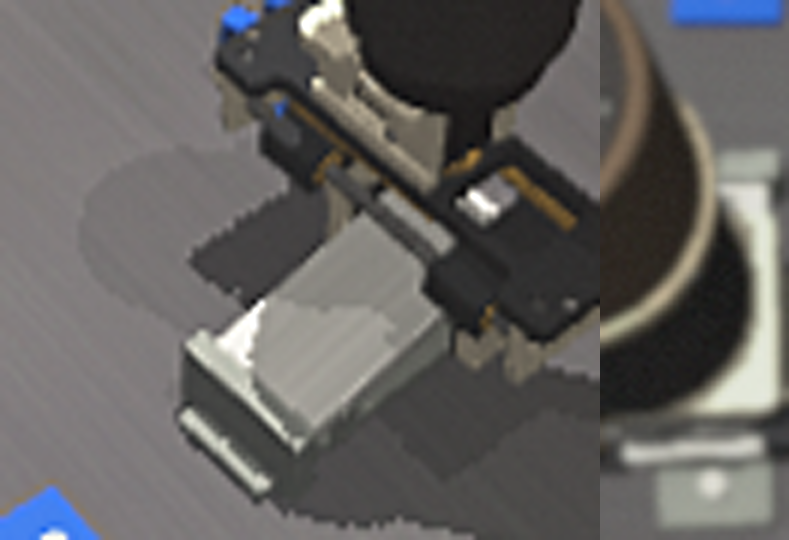

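```bash
python3 - <<'E'
from h import *
d=snap('scene'); g=np.array(get_state()['eef_pos'])+[0,0,.019]
f=lambda u,v,s:np.round(onside(d,(u+.5)/6+300-.5,(v+.5)/6+185-.5,g,s),1)
for p in((308,422,.03),(300,430,.03),(215,338,-.03),(447,315,.03),(400,352,.03)): print(p,f(*p))
# sub-pixel edges: brightness profile up the line along jig x at y=+20mm, bare-face height
S=lambda u,v,z: ray(d,(u+.5)/6+300-.5,(v+.5)/6+185-.5,z).round(4)
print(S(300,450,.042),S(190,345,.042),S(308,422,.042),S(215,338,.042))
E
```

```text
(308, 422, 0.03) [93.3  4.2]
(300, 430, 0.03) [97.7  2.5]
(215, 338, -0.03) [90.5 -3.1]
(447, 315, 0.03) [13.1  7.6]
(400, 352, 0.03) [40.7  5.7]
[0.654  0.2292 0.042 ] [0.6578 0.1612 0.042 ] [0.6427 0.2205 0.042 ] [0.6472 0.1646 0.042 ]
```

The final look shows the plate bare face up and almost level, its end at crop (205,335)–(305,440) right against the stop strip. Bar forces already carry its weight, so I'll release slowly and rise.

```bash
python3 -m creep '{"translation":[[0,0,0],[0,0,0],[0,0,0],[0,0,0],[0,0,0],[0,0,0],[0,0,0],[0,0,0]],"spin":[0,0,0,0,0,0,0,0],"gripper":[0.68,0.7,0.74,0.8,0.9,1,1,1]}' 3
python3 -m creep '{"translation":[[0,0,5],[0,0,10],[0,0,20],[0,0,30],[0,0,40],[-40,0,40],[-40,0,40],[-40,0,20]],"spin":[0,0,0,0,0,0,0,0],"gripper":[1,1,1,1,1,1,1,1]}'
python3 -m creep '{"translation":[[0,-50,0],[0,-50,0],[0,-50,0],[0,-50,0],[0,-50,0],[0,0,0]],"spin":[0,0,0,0,0,0],"gripper":[1,1,1,1,1,1]}'
python3 - <<'E'
from h import *
for i in range(2):
  for c in('scene','top'):
    d=snap(c)
    print(c,[(np.round(q['centre'],4),round(q['confidence'],2)) for q in nets.pinpoint(c,'plate')[:2]])
im=d['img'];sub=im[165:240,205:275]
print(sub[:,30].astype(int).mean(1).round()) ; print(sub[35].astype(int).mean(1).round())
m=(sub.min(2)>165).astype(np.uint8)
k=max(cv2.findContours(m,0,1)[0],key=cv2.contourArea)
b=cv2.boxPoints(cv2.minAreaRect(k))+[205,165]; W=np.array([ray(d,u,v,.04) for u,v in b]);print(b,W.round(4),W.mean(0))
E
```

```text
t: 19.1
eef_pos: [0.5521, 0.1848, 0.0166]
ee_rot: [3.141, 0.0, -3.077]
force: [0.0, -0.9, 0.5]
width: 0.0874
gripper_force: 0.0
t: 19.9
eef_pos: [0.4414, 0.185, 0.2158]
ee_rot: [3.139, 0.004, -3.077]
force: [-0.5, 1.3, 0.4]
width: 0.0875
gripper_force: 0.0
t: 20.5
eef_pos: [0.4403, -0.0701, 0.2132]
ee_rot: [-3.141, 0.001, -3.083]
force: [-0.3, -0.3, -0.5]
width: 0.0879
gripper_force: 0.0
scene [(array([0.5792, 0.1832, 0.0344]), 0.75)]
top [(array([0.5809, 0.1849, 0.0344]), 0.75)]
scene [(array([0.5811, 0.1836, 0.0345]), 0.91)]
top [(array([0.5818, 0.1852, 0.036 ]), 0.67)]
[ 99. 101. 100. 115. 143. 157. 158. 148. 131. 152. 198. 218. 220. 219.
 218. 219. 219. 218. 219. 218. 219. 218. 218. 218. 218. 217. 218. 217.
 217. 218. 218. 217. 217. 217. 216. 217. 218. 217. 218. 215. 192. 140.
  88.  62.  66.  69.  70.  75.  77.  80.  81.  83.  84.  85.  86.  88.
  90.  91.  93.  91.  94.  94.  95.  96.  95.  98.  98.  98. 100. 103.
 102. 103. 107. 107. 110.]
[104. 103. 104. 103. 105. 104. 103. 105. 103. 105. 103. 104. 104. 104.
 105. 106. 105. 102. 105. 115. 151. 192. 214. 216. 215. 217. 217. 219.
 219. 218. 217. 219. 219. 218. 217. 217. 217. 217. 217. 216. 211. 194.
 179. 171. 163. 149. 123.  98.  82.  79.  80.  87.  95.  98.  99.  95.
  91.  86.  81.  80.  75.  72.  67.  62.  62.  62.  64.  63.  66.  64.]
[[224.69324303 174.63778114]
 [249.94107437 173.58579063]
 [251.29462433 206.07106018]
 [226.04679489 207.12304688]] [[0.6421 0.2229 0.04  ]
 [0.6459 0.163  0.04  ]
 [0.5668 0.1557 0.04  ]
 [0.5631 0.2148 0.04  ]] [0.60446985 0.18911807 0.04      ]
```

```bash
python3 -m creep '{"translation":[[0,-50,0],[0,-50,0],[0,-50,0],[0,-50,0],[0,-50,0],[0,-50,0],[0,0,0],[0,0,0]],"spin":[0,0,0,0,0,0,0,0],"gripper":[1,1,1,1,1,1,1,1]}'
python3 - <<'E'
from h import *
d=snap('top'); im=d['img'].astype(float).mean(2)
def cross(line,up): # subpixel half-level crossing
    t=(line.max()+line.min())/2; i=np.argmax(line>t) if up else len(line)-1-np.argmax(line[::-1]>t)
    return i-(line[i]-t)/(line[i]-line[i-1]) if up else i+(line[i]-t)/(line[i]-line[i+1])
rows=range(180,220,3)
L=np.array([ray(d,215+cross(im[r,215:238],1),r,.04) for r in rows]);R=np.array([ray(d,240+cross(im[r,240:262],0),r,.04) for r in rows])
for P in(L,R):
    c=np.polyfit(P[:,0],P[:,1],1);print('yaw',np.arctan(c[0]),'y at .58',np.polyval(c,.58))
for c in range(228,250,4): print(c,im[168:178,c].round(),im[216:236,c].round())
print([(np.round(q['centre'],4),q['confidence']) for q in nets.pinpoint('top','plate')[:1]])
E
```

```text
t: 21.7
eef_pos: [0.4412, -0.3657, 0.2113]
ee_rot: [3.141, -0.002, -3.078]
force: [-0.3, -0.1, -0.5]
width: 0.0874
gripper_force: 0.0
yaw 0.08455973039047615 y at .58 0.21766940668307405
yaw 0.0814388042956064 y at .58 0.15661019392164593
228 [119. 142. 159. 165. 168. 160. 160. 199. 221. 224.] [223. 222. 224. 224. 223. 223. 224. 224. 225. 225. 225. 214. 167. 115.
 103. 106. 108. 109. 107. 108.]
232 [125. 153. 164. 164. 156. 140. 153. 203. 223. 224.] [225. 225. 225. 225. 226. 225. 225. 226. 224. 226. 226. 214. 162. 123.
 145. 161. 167. 165. 163. 162.]
236 [120. 147. 161. 163. 153. 133. 159. 205. 224. 225.] [223. 224. 224. 225. 224. 224. 225. 224. 224. 224. 225. 212. 166. 145.
 158. 167. 168. 169. 166. 168.]
240 [126. 151. 162. 166. 155. 145. 180. 215. 222. 223.] [222. 223. 224. 224. 224. 224. 224. 225. 225. 225. 223. 212. 184. 201.
 217. 206. 182. 168. 168. 166.]
244 [142. 159. 166. 167. 155. 156. 199. 221. 223. 222.] [225. 224. 225. 225. 224. 225. 226. 225. 225. 226. 220. 190. 151. 152.
 162. 161. 164. 167. 169. 167.]
248 [148. 165. 167. 169. 161. 160. 202. 223. 225. 224.] [225. 226. 226. 225. 226. 226. 225. 226. 226. 226. 215. 170. 137. 152.
 164. 167. 167. 170. 168. 162.]
[(array([0.5824, 0.1821, 0.034 ]), 0.96)]
```

The plate measures square (yaw 0.083 against the jig's 0.062) and centred, but flush only to within about 2 mm. A gentle nudge with shut fingers on its near end will make sure.

```bash
python3 -m creep '{"translation":[[4,50,0],[4,50,0],[4,50,0],[4,50,0],[4,50,0],[4,50,0],[3,50,0],[3,50,0]],"spin":[0,0,0,0,0,0,0,0],"gripper":[0,0,0,0,0,0,0,0]}' 10
python3 -m creep '{"translation":[[3,50,0],[3,50,0],[3,48,0],[0,0,-50],[0,0,-50],[0,0,-50],[0,0,-32],[0,0,0]],"spin":[0,0,0,0,0,0,0,0],"gripper":[0,0,0,0,0,0,0,0]}'
python3 -m creep '{"translation":[[5,0,0],[5,1,0],[5,0,0],[4,0,0],[0,0,0]],"spin":[0,0,0,0,0],"gripper":[0,0,0,0,0]}'
```

```text
t: 22.6
eef_pos: [0.4703, 0.037, 0.2131]
ee_rot: [3.141, 0.002, -3.074]
force: [1.6, -0.5, 0.3]
width: 0.0292
gripper_force: 0.0
t: 23.4
eef_pos: [0.4767, 0.1806, 0.0269]
ee_rot: [-3.137, -0.006, -3.075]
force: [0.0, -0.1, 0.5]
width: 0.0003
gripper_force: 0.0
t: 23.9
eef_pos: [0.5002, 0.1827, 0.0312]
ee_rot: [3.14, 0.002, -3.077]
force: [-0.6, 0.2, -0.3]
width: 0.0002
gripper_force: 0.0
```

```bash
python3 -m creep '{"translation":[[1,0,0],[1,0,0],[1,0,0],[1,0,0],[0,0,0]],"spin":[0,0,0,0,0],"gripper":[0,0,0,0,0]}'
python3 -m creep '{"translation":[[1,0,0],[1,0,0],[1,0,0],[0,0,0]],"spin":[0,0,0,0],"gripper":[0,0,0,0]}'
```

```text
t: 24.4
eef_pos: [0.5028, 0.1821, 0.0301]
ee_rot: [-3.141, -0.001, -3.077]
force: [-2.1, -0.4, 2.2]
width: 0.0005
gripper_force: 1.0
t: 24.8
eef_pos: [0.5041, 0.1818, 0.0299]
ee_rot: [-3.141, -0.003, -3.077]
force: [-11.8, 2.5, 6.6]
width: 0.0006
gripper_force: 5.4
```

```bash
python3 -m creep '{"translation":[[-5,0,0],[-10,-1,0],[-10,-1,0],[0,0,40],[0,0,50],[0,0,50],[0,-50,40],[0,-50,0]],"spin":[0,0,0,0,0,0,0,0],"gripper":[0,0,0,0,0,0,0,0]}'
python3 -m creep '{"translation":[[0,-50,0],[0,-50,0],[0,-50,0],[0,-50,0],[0,-50,0],[0,-50,0],[0,0,0],[0,0,0]],"spin":[0,0,0,0,0,0,0,0],"gripper":[0,0,0,0,0,0,0,0]}'
python3 - <<'E'
from h import *
for c in('scene','top'):
    d=snap(c)
    for l in('plate','brush','hammer','flange'): print(c,l,[(np.round(q['centre'],4),round(q['confidence'],2)) for q in nets.pinpoint(c,l)[:1]])
im=d['img'].astype(float).mean(2)
def cross(line,up):
    t=(line.max()+line.min())/2; i=np.argmax(line>t) if up else len(line)-1-np.argmax(line[::-1]>t)
    return i-(line[i]-t)/(line[i]-line[i-1]) if up else i+(line[i]-t)/(line[i]-line[i+1])
rows=range(180,220,3)
for a,b,u in((215,238,1),(240,262,0)):
    P=np.array([ray(d,a+cross(im[r,a:b],u),r,.04) for r in rows]);c=np.polyfit(P[:,0],P[:,1],1);print(np.arctan(c[0]),np.polyval(c,.58))
for c in (228,236,244,248): print(im[168:178,c].round())
E
```

```text
t: 25.6
eef_pos: [0.4834, 0.0927, 0.2067]
ee_rot: [3.138, 0.009, -3.073]
force: [1.1, -0.8, -1.0]
width: 0.0005
gripper_force: 0.0
t: 26.4
eef_pos: [0.4802, -0.2097, 0.2011]
ee_rot: [3.141, -0.0, -3.08]
force: [0.8, 0.4, 0.8]
width: 0.0005
gripper_force: 0.0
scene plate [(array([0.5822, 0.185 , 0.0372]), 0.94)]
scene brush [(array([ 0.4032, -0.38  , -0.005 ]), 0.64)]
scene hammer [(array([ 0.4287,  0.411 , -0.0005]), 0.79)]
scene flange [(array([ 7.594e-01, -2.780e-02,  5.000e-04]), 0.83)]
top plate [(array([0.5822, 0.1814, 0.0351]), 0.69)]
top brush [(array([ 0.4028, -0.3784,  0.0011]), 0.6)]
top hammer [(array([ 0.4357,  0.4103, -0.0039]), 0.84)]
top flange [(array([ 0.7599, -0.0264,  0.0016]), 0.69)]
0.08338495242768913 0.21702505859080307
0.07539266586890345 0.1563076044066044
[117. 141. 157. 163. 166. 175. 189. 211. 219. 221.]
[115. 147. 161. 162. 152. 157. 200. 220. 223. 223.]
[143. 157. 163. 164. 160. 168. 203. 218. 221. 220.]
[147. 163. 166. 168. 177. 195. 216. 222. 223. 223.]
```

Gap closed; plate square, centred and level, and the bystanders haven't moved. Handing in.

```bash
python3 -c "
from station import arm
print(arm.job_done())"
```

```text
the job is handed in; nothing more can be done
None
```

The job is handed in: the plate is turned over, collar down on both rest bars, pushed against the end stop, square and centred by my measurements, and released, with brush, hammer and flange unmoved; the hand-in gave no verdict.

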